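# Strip two drive-part stacks into their dishes

### The arm

A 6-joint arm with a two-finger parallel gripper is mounted at the origin on the work surface. World frame = base frame: x ahead of the robot, y to its left, z up, the work surface at z = 0. Lengths are in m, angles in rad, forces in N, time in s.
With the tool pointing down it reaches from about 0.3 to 0.775 m from the base axis. Payload 14.6 kg.
Tool frame: the origin (TCP) lies at the very end of the fingers, on their centre line; the grasp point (between the pads) lies 19 mm behind it; z points along the fingers, y is the line along which they close (so a half turn about z gives the same grasp; the last joint's range is limited). The gripper opens to 94 mm and grips with 3 to 60 N. Pads are 16 mm wide; open, the fingers measure 119 mm over their backs; the gripper's body (75 mm by 177 mm) begins 78 mm behind the grasp point.
Start: joints at [-1.254, 0.3, 1.521, -0, 1.321, -0.067], TCP at [0.206, -0.51, 0.205] pointing down, gripper open.
Joint ranges: [-3.03, 3.03], [-0.79, 2.21], [0.23, 2.52], [-1.04, 4.18], [0, 3.07], [-2.55, 2.55]. Speed limits (rad/s): [2.22, 2.22, 2.57, 3.14, 3.14, 3.14].

### API

Orientations are given as a unit quaternion [w, x, y, z].
In Python, from plant import ctrl gives the robot as it stands.
- The arm moves only by the shell command python3 -m inch 'ROWS' [FORCE]. ROWS is JSON, a list of rows, each an object with "gripper": the opening in per cent of the stroke, from 0 (shut) to 100 (fully open); "linear": the shift along the world's x, y, z in cm, a list of three; "rotation": the turn, a rotation vector about the world's x, y, z in rad, a list of three. A call has 1 to 8 rows; each row is the pose to reach, as a shift and turn from the pose commanded when the call began; what a row does not reach only later rows make up. A row lasts 1/12 s, in which the tool goes at most 41.7 mm and 7.16 degrees, less where a joint would pass 70% of its speed; a pose out of reach is approached as far as the arm can. A call with a gripper value outside its range is refused whole. The fingers move at their own pace and stop on an object; FORCE is the grip in N (left out, the last holds). Time passes only in rows, so rows that repeat a pose let the fingers close. It gives the time, the measured TCP pose, the force, the opening and the grip force at its end, in the units of the state.
- ctrl.read_state(): the state, without advancing time (a new reading comes with each control period).
- ctrl.camera(name): name is "scene" or "top" or "wrist"; returns a dict with "color" (384x512x3 uint8, red, green, blue), "vfov" (degrees; the focal length in pixels is half the picture's height over the tangent of half this angle, whatever the lens; pixels are square), "cx", "cy" (the principal point, pixels), "T" (4x4, takes a point from camera to world coordinates); the wrist camera has in their place "T_tool_cam" (4x4, takes a point from camera to tool coordinates, whose origin is the TCP and whose axes are the flange's). Camera axes: x right, y down, z forward; pixel columns grow to the right and rows downward; lengths in m; the calibration is good to about 2 mm. A picture is of the moment at which its call begins: read the wrist's pose just before it. There is no depth.
- ctrl.hand_in(): hands the job in; it is judged then, once.
Trained networks look in the newest picture that a camera, given by its name, has taken for a name from the list of things; names that differ only in an ending like _2 or _b are one class to them, and where a whole thing is asked for, a point or a joint stands for the part that bears it (a point fixed in the world has none). Each returns a list of dicts, best first, with "confidence" (0 to 1); they miss things now and then, are a little off and sometimes report something else, mostly with a low value. They report only what shows in the picture. A call takes as long as a camera call. They do not tell look-alikes from the thing itself.
- ctrl.outline_of(camera, label): "mask" (384x512 bool, what is visible of it) and "rect" ([centre column, centre row, width, height] in pixels, round what is visible of it).
The state is a dict: "clock": time; "joints": joint angles; "joint_velocities": joint speeds; "joint_efforts": joint torques, N m; "eef_pos": TCP position; "tcp_rot": TCP orientation; "wrist_force": force on the tool from outside, world axes, zero at the start; "moment": the same for the moment, N m; "opening": finger opening in m; "grip_force": force on a finger pad.
Only numpy, scipy, OpenCV 4.12 (cv2) and the standard library are available. Lean on these libraries where they do the work, as an engineer would, in place of code of your own. Each camera call takes 0.05 s, during which the arm holds its last target. There are 200 camera calls.

### The job

Each of the two grey stub stands on the bench carries a stack of two drive parts: take both stacks apart and stand each part upright in the middle of its own dish: the toothed dark steel gear in the blue dish, the brass bush in the yellow one, the bearing with the orange cage in the green one and the white nylon sleeve in the red one. Set the parts down gently rather than dropping them and never tip one over. Leave the black-capped jar and the standing splined shaft where they are.

Things in the scene. Friction and masses are not known exactly. Their poses are not given: they have to be found in the camera images.
- gear_center (a point): Dark steel toothed gear ring, 60 mm across the tooth tips (grip it there at any angle), about 0.65 kg. 46 mm tall, 26 mm bore. Point: centre of the bore, half-way up; z up. Starts as a stack's lower part: underside 30 mm above the bench on a stand's 44 mm wide neck (foot 96 mm wide, 8 mm high), round its upright 20 mm stub, whose tip is 94 mm above the bench; lift straight up until clear of the stub.
- bush_center (a point): Plain smooth brass bush, yellow metal, 56 mm across, about 0.55 kg. 46 mm tall, 26 mm bore. Point: centre of the bore, half-way up; z up. Starts as a stack's lower part: underside 30 mm above the bench on a stand's 44 mm wide neck (foot 96 mm wide, 8 mm high), round its upright 20 mm stub, whose tip is 94 mm above the bench; lift straight up until clear of the stub.
- bearing_center (a point): Bright steel roller bearing with an orange cage ring on its top and an orange band round its middle, 44 mm across, about 0.28 kg. 46 mm tall, 26 mm bore. Point: centre of the bore, half-way up; z up. Starts as a stack's upper part, standing on a wider lower part (gear or bush), underside 76 mm above the bench; the stand's 20 mm stub reaches 18 mm up its bore.
- sleeve_center (a point): White nylon sleeve, 39 mm across, about 0.04 kg. 46 mm tall, 26 mm bore. Point: centre of the bore, half-way up; z up. Starts as a stack's upper part, standing on a wider lower part (gear or bush), underside 76 mm above the bench; the stand's 20 mm stub reaches 18 mm up its bore.
- dish_blue_floor (a point): Round flat blue parts dish, fixed to the bench, 108 mm across outside, 100 mm inside; this point is the centre of its floor, 4 mm above the bench; its rim stands 3 mm above the floor (7 mm above the bench). z is up.
- dish_yellow_floor (a point): Round flat yellow parts dish, fixed to the bench, 108 mm across outside, 100 mm inside; this point is the centre of its floor, 4 mm above the bench; its rim stands 3 mm above the floor (7 mm above the bench). z is up.
- dish_green_floor (a point): Round flat green parts dish, fixed to the bench, 108 mm across outside, 100 mm inside; this point is the centre of its floor, 4 mm above the bench; its rim stands 3 mm above the floor (7 mm above the bench). z is up.
- dish_red_floor (a point): Round flat red parts dish, fixed to the bench, 108 mm across outside, 100 mm inside; this point is the centre of its floor, 4 mm above the bench; its rim stands 3 mm above the floor (7 mm above the bench). z is up.
- tin_center (a point): Bystander: low round jar with a black cap, loose, about 72 mm across and 65 mm tall, standing; this point is half-way up on its axis. Not to be moved.
- shaft_center (a point): Bystander: steel splined shaft, loose, standing on its 72 mm round flange, 135 mm tall; this point is half-way up on its axis. Not to be moved.
Not all that is in view belongs to the job. What is shaped like the part that bears bearing_center but pink or purple is not meant.

How it is judged:
By the outcome, as a careful person would: the job done as asked, in the order asked, and still so for the second after the job is handed in, with the robot touching nothing.
It also fails if it takes over 122 s, if anything falls off the work surface, if the arm or the gripper's body presses on something with over 40 N, if the wrist force passes 120 N, or if a joint passes its speed limit or range.

## Working session

There is one attempt and no reset: what is moved stays moved. The work goes in short steps, Python scripts to look and compute and a shell command to move; the robot and the scene stay as the last step left them, time stands still between calls to the robot, and variables do not carry over. Pictures are saved under pics/ and viewed, at most 14 in all, crops included, and the job is handed in when it is done.

```bash
mkdir -p pics; ls; python3 - <<'E'
from plant import ctrl
import cv2,numpy as np
for n in ["scene","top"]:
    c=ctrl.camera(n); cv2.imwrite(f"pics/{n}0.png",cv2.resize(c["color"][:,:,::-1],(768,576)))
    print(n,c["vfov"],c["cx"],c["cy"],np.round(c["T"],3).tolist())
    for l in ["gear_center","bush_center","bearing_center","sleeve_center","dish_blue_floor","dish_yellow_floor","dish_green_floor","dish_red_floor","tin_center","shaft_center"]:
        try: print(l,[(round(d["confidence"],2),np.round(d["rect"]).tolist()) for d in ctrl.outline_of(n,l)][:3])
        except Exception as e: print(l,e)
s=ctrl.read_state(); print(s)
E
```

```text
pics
scene 42.067734730768166 250.99222752918783 198.39236414234543 [[-0.502, 0.472, -0.725, 1.527], [0.865, 0.269, -0.424, 0.523], [-0.005, -0.84, -0.543, 0.829], [0.0, 0.0, 0.0, 1.0]]
gear_center [(0.8, [328.0, 212.0, 18.0, 24.0])]
bush_center [(0.58, [240.0, 194.0, 19.0, 17.0]), (0.31, [328.0, 197.0, 15.0, 24.0])]
bearing_center [(0.62, [274.0, 210.0, 10.0, 22.0]), (0.6, [237.0, 178.0, 14.0, 25.0]), (0.49, [279.0, 191.0, 20.0, 19.0])]
sleeve_center [(0.73, [326.0, 196.0, 17.0, 26.0])]
dish_blue_floor [(0.9, [214.0, 243.0, 41.0, 25.0])]
dish_yellow_floor [(0.67, [292.0, 257.0, 42.0, 28.0])]
dish_green_floor [(0.72, [384.0, 261.0, 47.0, 23.0]), (0.43, [237.0, 177.0, 15.0, 21.0])]
dish_red_floor [(0.84, [187.0, 187.0, 36.0, 17.0])]
tin_center [(0.74, [340.0, 294.0, 32.0, 39.0])]
shaft_center [(0.87, [204.0, 148.0, 19.0, 45.0])]
top 47.84759722264695 257.9466137647235 190.81406780421284 [[-0.023, -0.996, 0.087, 0.432], [-1.0, 0.023, -0.005, -0.047], [0.003, -0.087, -0.996, 1.154], [0.0, 0.0, 0.0, 1.0]]
gear_center [(0.54, [190.0, 230.0, 22.0, 23.0])]
bush_center [(0.54, [288.0, 213.0,
[... 444 characters left out ...]
1.1, 'joints': array([-1.25358658e+00,  2.99877422e-01,  1.52100799e+00, -8.61146120e-06,
        1.32070870e+00, -6.65732723e-02]), 'joint_velocities': array([ 0.00101901, -0.00070612,  0.00051588,  0.00065984, -0.00043401,
       -0.00137893]), 'joint_efforts': array([ 1.72527660e-03, -5.31664824e+01, -3.52917266e+01,  7.08650029e-02,
        2.13709177e-02, -8.44106609e-06]), 'eef_pos': array([ 0.20594106, -0.50997202,  0.20545459]), 'tcp_rot': array([-2.00093104e-07,  9.81645047e-01,  1.90717073e-01, -4.22996308e-06]), 'wrist_force': array([ 0.08555322, -0.01012272,  0.39250686]), 'moment': array([-0.00220416, -0.0284532 ,  0.01649667]), 'grip_force': 0.0, 'opening': 0.09392351444799468}
```

View pics/scene0.png

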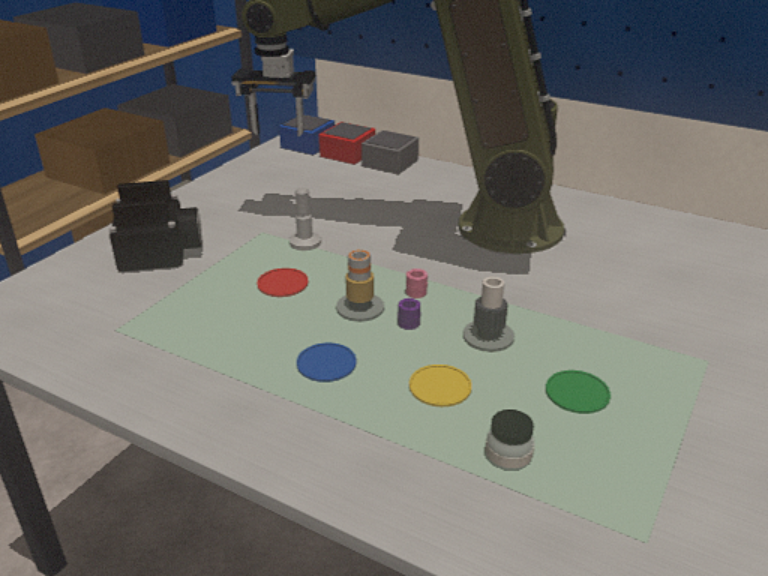

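View pics/top0.png

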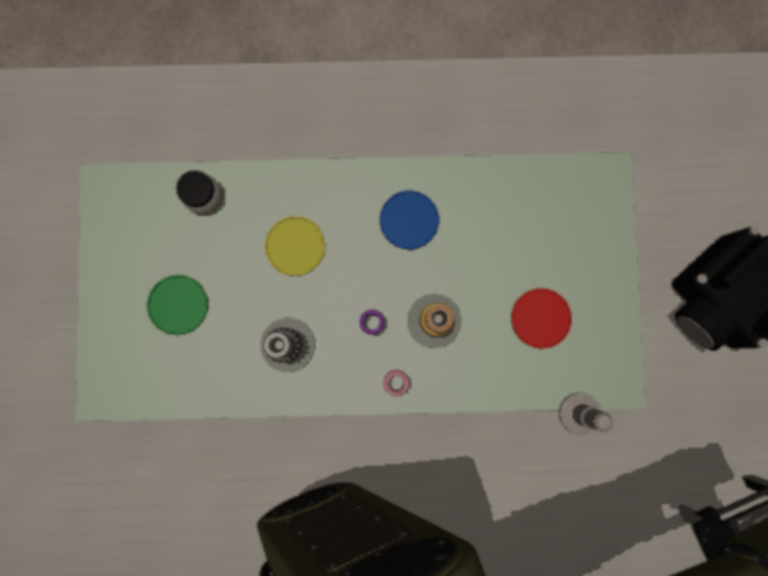

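The views show: the bearing on the bush at top-view (436,320), the sleeve on the gear at (285,345), the dishes, and pink and purple decoys at (397,383) and (373,322). The shaft is at (580,413) and the jar at (200,190), all in 768-wide pixels.

```bash
cat > h.py <<'E'
import cv2,numpy as np
from plant import ctrl
from scipy.spatial.transform import Rotation as R
def f_of(c): return 192/np.tan(np.radians(c["vfov"])/2)
def Tof(c,s=None):
    if "T" in c: return np.array(c["T"])
    T=np.eye(4); q=s["tcp_rot"]; T[:3,:3]=R.from_quat([q[1],q[2],q[3],q[0]]).as_matrix(); T[:3,3]=s["eef_pos"]
    return T@np.array(c["T_tool_cam"])
def ray(c,T,u,v,z):
    d=T[:3,:3]@np.array([(u-c["cx"])/f_of(c),(v-c["cy"])/f_of(c),1]); return (T[:3,3]+d*(z-T[2,3])/d[2])[:2]
def proj(c,T,P):
    p=T[:3,:3].T@(np.array(P)-T[:3,3]); return p[0]/p[2]*f_of(c)+c["cx"],p[1]/p[2]*f_of(c)+c["cy"]
def hsv(c): return cv2.cvtColor(c["color"],cv2.COLOR_RGB2HSV)
def blob(m,minA=20):
    n,l,st,ce=cv2.connectedComponentsWithStats(m.astype(np.uint8)); 
    return sorted([(st[i,4],ce[i],st[i]) for i in range(1,n) if st[i,4]>=minA],key=lambda t:-t[0])
RNG={"blue":(100,125,120),"yellow":(22,32,130),"green":(55,80,110),"red":(0,6,150)}
E
python3 - <<'E'
from h import *
for n in ["top","scene"]:
    c=ctrl.camera(n);T=Tof(c);H=hsv(c)
    for k,(a,b,s) in RNG.items():
        m=(H[...,0]>=a)&(H[...,0]<=b)&(H[...,1]>=s)
        for A,ce,st in blob(m,150)[:3]: print(n,k,A,np.round(ce,1),st[:4],np.round(ray(c,T,*ce,.005),4))
    if n=="top":
        for nm,u,v in [("sleeve",279*2/3,345*2/3),("bearing",437*2/3,319*2/3)]:
            print(nm,ray(c,T,u,v,.122))
        for nm,u,v in [("gearstandfoot",288,345),("bushfoot",434,321),("shaftfoot",578,413),("jar",203,197),("purple",373,322),("pink",397,383)]:
            print(nm,ray(c,T,u/1.5,v/1.5,.008))
s=ctrl.read_state(); c=ctrl.camera("wrist"); print(np.round(c["T_tool_cam"],3),c["vfov"],c["cx"],c["cy"]); print(s["clock"])
im=ctrl.camera("top")["color"][130:290,80:400,::-1]; cv2.imwrite("pics/top1.png",cv2.resize(im,(800,400),interpolation=cv2.INTER_CUBIC))
E
```

```text
top blue 1149 [272.5 146.3] [254 128  38  38] [ 0.6521 -0.0946]
top yellow 1191 [196.3 163.7] [177 145  39  39] [0.6095 0.1107]
top green 1185 [117.9 202.9] [ 99 184  39  39] [0.509  0.3199]
top red 1224 [360.6 211.9] [341 193  40  39] [ 0.4703 -0.3239]
sleeve [0.43303951 0.12075928]
bearing [ 0.46830877 -0.1305104 ]
gearstandfoot [0.43278622 0.12346411]
bushfoot [ 0.46892051 -0.13435749]
shaftfoot [ 0.3028234 -0.3806976]
jar [0.70053175 0.2730097 ]
purple [ 0.46967019 -0.02673372]
pink [ 0.36210804 -0.06640546]
scene blue 8954 [436.1  29. ] [352   0 160  71] [-1.8646 -0.0916]
scene blue 2358 [41.6 80.2] [  0  44 110  81] [ 0.0195 -1.524 ]
scene blue 2326 [246.9  21.2] [191   0 106  48] [-1.4585 -1.2453]
scene yellow 898 [293.2 256.2] [273 243  41  28] [0.6113 0.1123]
scene green 829 [384.7 260.5] [364 247  43  28] [0.5113 0.3217]
scene red 473 [188.1 187.6] [172 179  33  18] [ 0.4714 -0.3234]
scene red 258 [228.6  96.3] [213  85  37  24] [-0.2458 -0.6255]
[[-0.001 -0.968 -0.249  0.071]
 [ 1.    -0.001 -0.001  0.001]
 [ 0.001 -0.249  0.968 -0.181]
 [ 0.     0.     0.     1.   ]] 60.425766651561304 257.48724964173294 197.39606370285873
1.2
```

View pics/top1.png

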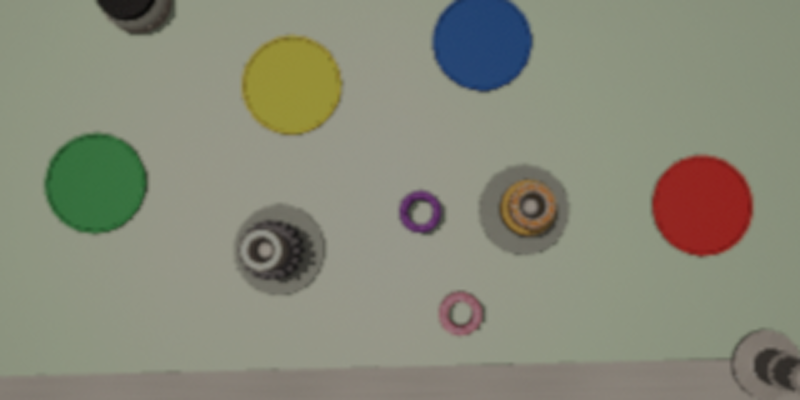

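Top and scene agree to about 2 mm, and the sizes and reach check out. I'll move over the bearing/bush stack for a closer wrist look.

```bash
python3 -m inch '[{"gripper":100,"linear":[2,3,0],"rotation":[0,0,0]},{"gripper":100,"linear":[4,6,0],"rotation":[0,0,0]},{"gripper":100,"linear":[6,9,0],"rotation":[0,0,0]},{"gripper":100,"linear":[8,12,0],"rotation":[0,0,0]},{"gripper":100,"linear":[10,15,0],"rotation":[0,0,0]},{"gripper":100,"linear":[12,18,0],"rotation":[0,0,0]},{"gripper":100,"linear":[14,21,0],"rotation":[0,0,0]},{"gripper":100,"linear":[16,24,0],"rotation":[0,0,0]}]'
python3 -m inch '[{"gripper":100,"linear":[2,3,0],"rotation":[0,0,0]},{"gripper":100,"linear":[4,6,0],"rotation":[0,0,0]},{"gripper":100,"linear":[6,9,0],"rotation":[0,0,0]},{"gripper":100,"linear":[8,11,0],"rotation":[0,0,0]},{"gripper":100,"linear":[9.5,13,0],"rotation":[0,0,0]},{"gripper":100,"linear":[10.2,13.8,0],"rotation":[0,0,0]},{"gripper":100,"linear":[10.2,13.8,0],"rotation":[0,0,0]},{"gripper":100,"linear":[10.2,13.8,0],"rotation":[0,0,0]}]'
cat > wr.py <<'E'
from h import *
import sys
def look(name,labels,crop=True):
    s=ctrl.read_state(); c=ctrl.camera("wrist"); T=Tof(c,s); cv2.imwrite(f"pics/{name}.png",c["color"][:,:,::-1])
    print("tcp",np.round(s["eef_pos"],4),"t",s["clock"],"F",np.round(s["wrist_force"],1),"open",round(s["opening"],4),"grip",round(s["grip_force"],1))
    for l,z in labels:
        for d in ctrl.outline_of("wrist",l)[:3]:
            r=d["rect"]; print(l,round(d["confidence"],2),np.round(r),"rect centre at z",z,np.round(ray(c,T,r[0],r[1],z),4))
    return s,c,T
if __name__=="__main__": look(sys.argv[1],[(a.split(":")[0],float(a.split(":")[1])) for a in sys.argv[2:]])
E
python3 wr.py w1 bearing_center:.122 bush_center:.076
```

```text
clock: 1.97
eef_pos: [0.3666, -0.2684, 0.2057]
tcp_rot: [0.0, 0.982, 0.191, 0.0]
wrist_force: [0.5, -0.8, 0.5]
opening: 0.094
grip_force: 0.0
clock: 2.63
eef_pos: [0.4676, -0.1323, 0.2053]
tcp_rot: [0.0, 0.982, 0.191, -0.0]
wrist_force: [0.1, -0.0, -0.0]
opening: 0.0942
grip_force: 0.0
tcp [ 0.4676 -0.1323  0.2053] t 2.6333 F [ 0.1 -0.  -0. ] open 0.0942 grip 0.0
bearing_center 0.89 [165. 140.  50.  44.] rect centre at z 0.122 [ 0.487  -0.0465]
bearing_center 0.68 [170. 237.  42.  46.] rect centre at z 0.122 [ 0.4108 -0.0763]
bearing_center 0.57 [259. 192.  54.  57.] rect centre at z 0.122 [ 0.4754 -0.1317]
bush_center 0.71 [260. 177.  57.  43.] rect centre at z 0.076 [ 0.4796 -0.1314]
```

View pics/w1.png

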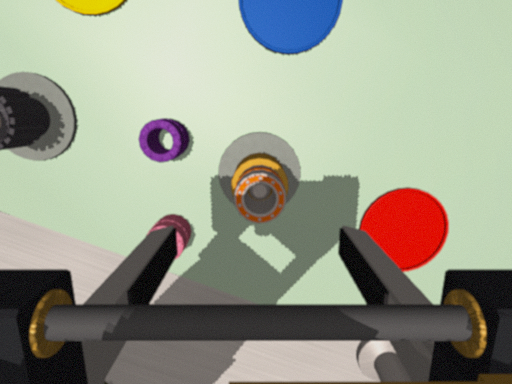

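The bearing's top ring is at about (260,197), the stand foot at about (260,173), and the decoys are at (164,140) and (170,235).

```bash
cat > px.py <<'E'
from h import *
import sys
s=ctrl.read_state(); c=ctrl.camera("wrist"); T=Tof(c,s)
for a in sys.argv[1:]:
    u,v,z=map(float,a.split(",")); print(a,np.round(ray(c,T,u,v,z),4))
E
python3 px.py 260,197,.122 260,173,.008
python3 - <<'E'
from h import *
s=ctrl.read_state(); c=ctrl.camera("wrist"); T=Tof(c,s); H=hsv(c)
m=(H[...,0]>=4)&(H[...,0]<=16)&(H[...,1]>130); m[:,:220]=0;m[:,300:]=0;m[:150]=0;m[225:]=0
for A,ce,st in blob(m)[:4]: print(A,ce,st)
E
```

```text
260,197,.122 [ 0.4715 -0.1347]
260,173,.008 [ 0.4714 -0.1356]
145 [259.22068966 171.33793103] [236 166  47  18 145]
116 [239.5        203.76724138] [235 192  12  24 116]
112 [259.71428571 178.25892857] [247 175  26   9 112]
111 [277.91891892 204.35135135] [271 193  12  24 111]
```

```bash
python3 -m inch '[{"gripper":100,"linear":[0.2,-0.1,-1.5],"rotation":[0,0,0]},{"gripper":100,"linear":[0.3,-0.2,-4],"rotation":[0,0,0]},{"gripper":100,"linear":[0.3,-0.2,-6.5],"rotation":[0,0,0]},{"gripper":100,"linear":[0.3,-0.2,-8.5],"rotation":[0,0,0]},{"gripper":100,"linear":[0.3,-0.2,-10.5],"rotation":[0,0,0]},{"gripper":100,"linear":[0.3,-0.2,-11.5],"rotation":[0,0,0]},{"gripper":100,"linear":[0.3,-0.2,-11.9],"rotation":[0,0,0]},{"gripper":100,"linear":[0.3,-0.2,-11.9],"rotation":[0,0,0]}]'
python3 -m inch '[{"gripper":60,"linear":[0,0,0],"rotation":[0,0,0]},{"gripper":55,"linear":[0,0,0],"rotation":[0,0,0]},{"gripper":45,"linear":[0,0,0],"rotation":[0,0,0]},{"gripper":35,"linear":[0,0,0],"rotation":[0,0,0]},{"gripper":35,"linear":[0,0,0],"rotation":[0,0,0]},{"gripper":35,"linear":[0,0,0],"rotation":[0,0,0]},{"gripper":35,"linear":[0,0,0],"rotation":[0,0,0]},{"gripper":35,"linear":[0,0,0],"rotation":[0,0,0]}]' 20
```

```text
clock: 3.55
eef_pos: [0.4707, -0.1342, 0.0863]
tcp_rot: [-0.0, 0.982, 0.19, -0.0]
wrist_force: [0.2, 0.4, -0.4]
opening: 0.094
grip_force: 0.0
clock: 4.22
eef_pos: [0.4709, -0.1339, 0.0865]
tcp_rot: [-0.0, 0.982, 0.191, -0.0]
wrist_force: [0.7, 0.2, 1.2]
opening: 0.044
grip_force: 20.3
```

```bash
python3 -m inch '[{"gripper":35,"linear":[0,0,0.5],"rotation":[0,0,0]},{"gripper":35,"linear":[0,0,1.5],"rotation":[0,0,0]},{"gripper":35,"linear":[0,0,3],"rotation":[0,0,0]},{"gripper":35,"linear":[0,0,5],"rotation":[0,0,0]},{"gripper":35,"linear":[0,0,7],"rotation":[0,0,0]},{"gripper":35,"linear":[0,0,9],"rotation":[0,0,0]},{"gripper":35,"linear":[0,0,10],"rotation":[0,0,0]},{"gripper":35,"linear":[0,0,10],"rotation":[0,0,0]}]' 25
python3 wr.py w2 bush_center:.076
```

```text
clock: 4.88
eef_pos: [0.4717, -0.1343, 0.1889]
tcp_rot: [0.001, 0.982, 0.191, 0.002]
wrist_force: [0.2, 0.0, -3.2]
opening: 0.0441
grip_force: 25.0
tcp [ 0.4717 -0.1343  0.1889] t 4.8833 F [ 0.2  0.  -3.2] open 0.0441 grip 25.0
bush_center 0.61 [256. 185.  59.  54.] rect centre at z 0.076 [ 0.4788 -0.1318]
```

View pics/w2.png

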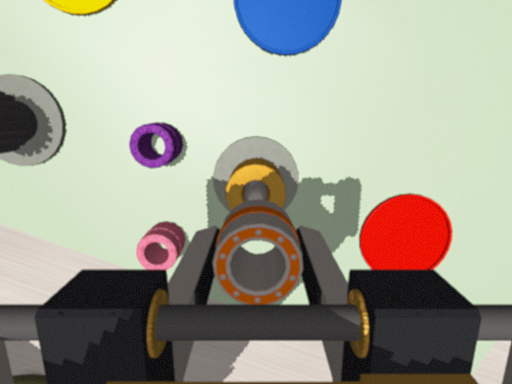

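```bash
python3 -m inch '[{"gripper":35,"linear":[0.1,1,0.5],"rotation":[0,0,0]},{"gripper":35,"linear":[0.3,3,1],"rotation":[0,0,0]},{"gripper":35,"linear":[0.6,6,1],"rotation":[0,0,0]},{"gripper":35,"linear":[0.9,9.5,1],"rotation":[0,0,0]},{"gripper":35,"linear":[1.2,13,1],"rotation":[0,0,0]},{"gripper":35,"linear":[1.5,16.5,1],"rotation":[0,0,0]},{"gripper":35,"linear":[1.8,20,1],"rotation":[0,0,0]},{"gripper":35,"linear":[2.1,23.5,1],"rotation":[0,0,0]}]'
python3 -m inch '[{"gripper":35,"linear":[0.3,3.5,0],"rotation":[0,0,0]},{"gripper":35,"linear":[0.6,7,0],"rotation":[0,0,0]},{"gripper":35,"linear":[0.9,10.5,0],"rotation":[0,0,0]},{"gripper":35,"linear":[1.2,14,0],"rotation":[0,0,0]},{"gripper":35,"linear":[1.5,17.5,0],"rotation":[0,0,0]},{"gripper":35,"linear":[1.7,20,0],"rotation":[0,0,0]},{"gripper":35,"linear":[1.8,21.5,0],"rotation":[0,0,0]},{"gripper":35,"linear":[1.8,22,0],"rotation":[0,0,0]}]'
python3 -m inch '[{"gripper":35,"linear":[0,0,0],"rotation":[0,0,0]},{"gripper":35,"linear":[0,0,0],"rotation":[0,0,0]},{"gripper":35,"linear":[0,0,0],"rotation":[0,0,0]}]'
python3 - <<'E'
from wr import look
from h import *
s,c,T=look("w3",[]); H=hsv(c); a,b,sa=RNG["green"]
m=(H[...,0]>=a)&(H[...,0]<=b)&(H[...,1]>=sa)
for A,ce,st in blob(m)[:2]: print(A,ce,st[:4],ray(c,T,*ce,.005))
E
```

```text
clock: 5.65
eef_pos: [0.4912, 0.1034, 0.1957]
tcp_rot: [-0.0, 0.982, 0.191, -0.001]
wrist_force: [-0.3, -1.1, -3.2]
opening: 0.0439
grip_force: 25.0
clock: 6.32
eef_pos: [0.5088, 0.3235, 0.195]
tcp_rot: [0.0, 0.981, 0.192, -0.001]
wrist_force: [-1.2, -1.1, -3.7]
opening: 0.0449
grip_force: 25.0
clock: 6.57
eef_pos: [0.5099, 0.3201, 0.1963]
tcp_rot: [0.0, 0.982, 0.19, -0.0]
wrist_force: [0.4, -0.6, -3.1]
opening: 0.0445
grip_force: 25.0
tcp [0.5099 0.3201 0.1963] t 6.5667 F [ 0.4 -0.6 -3.1] open 0.0445 grip 25.0
5810 [255.92478485 169.82598967] [210 130  93  82] [0.51659972 0.32357366]
```

View pics/w3.png

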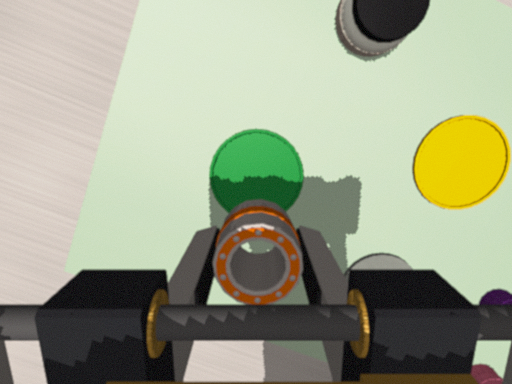

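```bash
python3 -m inch '[{"gripper":35,"linear":[0.1,0.1,-2],"rotation":[0,0,0]},{"gripper":35,"linear":[0.1,0.1,-5],"rotation":[0,0,0]},{"gripper":35,"linear":[0.1,0.1,-8],"rotation":[0,0,0]},{"gripper":35,"linear":[0.1,0.1,-11],"rotation":[0,0,0]},{"gripper":35,"linear":[0.1,0.1,-14],"rotation":[0,0,0]},{"gripper":35,"linear":[0.1,0.1,-16],"rotation":[0,0,0]},{"gripper":35,"linear":[0.1,0.1,-17.3],"rotation":[0,0,0]},{"gripper":35,"linear":[0.1,0.1,-17.7],"rotation":[0,0,0]}]'
python3 -m inch '[{"gripper":35,"linear":[0,0,-0.1],"rotation":[0,0,0]},{"gripper":35,"linear":[0,0,-0.2],"rotation":[0,0,0]},{"gripper":35,"linear":[0,0,-0.3],"rotation":[0,0,0]},{"gripper":35,"linear":[0,0,-0.3],"rotation":[0,0,0]},{"gripper":35,"linear":[0,0,-0.3],"rotation":[0,0,0]}]'
```

```text
clock: 7.28
eef_pos: [0.5104, 0.321, 0.0177]
tcp_rot: [0.0, 0.982, 0.19, -0.001]
wrist_force: [0.2, -0.9, -3.0]
opening: 0.0444
grip_force: 25.0
clock: 7.7
eef_pos: [0.5113, 0.3222, 0.0173]
tcp_rot: [-0.0, 0.982, 0.191, 0.001]
wrist_force: [-0.3, -0.7, -3.8]
opening: 0.0441
grip_force: 25.0
```

```bash
python3 -m inch '[{"gripper":35,"linear":[0,0,-0.05],"rotation":[0,0,0]},{"gripper":35,"linear":[0,0,-0.1],"rotation":[0,0,0]},{"gripper":35,"linear":[0,0,-0.1],"rotation":[0,0,0]},{"gripper":35,"linear":[0,0,-0.1],"rotation":[0,0,0]}]'
python3 -m inch '[{"gripper":35,"linear":[0,0,-0.05],"rotation":[0,0,0]},{"gripper":35,"linear":[0,0,-0.1],"rotation":[0,0,0]},{"gripper":35,"linear":[0,0,-0.1],"rotation":[0,0,0]},{"gripper":35,"linear":[0,0,-0.1],"rotation":[0,0,0]}]'
```

```text
clock: 8.03
eef_pos: [0.5109, 0.322, 0.0155]
tcp_rot: [0.0, 0.982, 0.191, 0.0]
wrist_force: [0.3, -1.2, -3.9]
opening: 0.0439
grip_force: 25.0
clock: 8.37
eef_pos: [0.511, 0.3221, 0.0145]
tcp_rot: [-0.0, 0.982, 0.191, 0.0]
wrist_force: [-0.4, -1.1, -1.3]
opening: 0.0443
grip_force: 25.0
```

```bash
python3 -m inch '[{"gripper":48,"linear":[0,0,-0.03],"rotation":[0,0,0]},{"gripper":52,"linear":[0,0,-0.03],"rotation":[0,0,0]},{"gripper":60,"linear":[0,0,-0.03],"rotation":[0,0,0]},{"gripper":70,"linear":[0,0,-0.03],"rotation":[0,0,0]},{"gripper":75,"linear":[0,0,-0.03],"rotation":[0,0,0]},{"gripper":75,"linear":[0,0,-0.03],"rotation":[0,0,0]}]'
python3 -m inch '[{"gripper":75,"linear":[0,0,1],"rotation":[0,0,0]},{"gripper":75,"linear":[0,0,3],"rotation":[0,0,0]},{"gripper":75,"linear":[0,0,6],"rotation":[0,0,0]},{"gripper":80,"linear":[0,0,9],"rotation":[0,0,0]},{"gripper":90,"linear":[0,0,12],"rotation":[0,0,0]},{"gripper":100,"linear":[0,0,15],"rotation":[0,0,0]},{"gripper":100,"linear":[0,0,18],"rotation":[0,0,0]},{"gripper":100,"linear":[0,0,19],"rotation":[0,0,0]}]'
```

```text
clock: 8.87
eef_pos: [0.511, 0.322, 0.0142]
tcp_rot: [-0.0, 0.982, 0.191, 0.0]
wrist_force: [-0.2, -0.9, 0.0]
opening: 0.0696
grip_force: 0.0
clock: 9.53
eef_pos: [0.5119, 0.3226, 0.2098]
tcp_rot: [-0.001, 0.982, 0.191, 0.003]
wrist_force: [-0.2, -0.6, 0.5]
opening: 0.0935
grip_force: 0.0
```

```bash
python3 -m inch '[{"gripper":100,"linear":[-1,-2.7,0],"rotation":[0,0,0]},{"gripper":100,"linear":[-2.2,-6,0],"rotation":[0,0,0]},{"gripper":100,"linear":[-3.5,-9.5,0],"rotation":[0,0,0]},{"gripper":100,"linear":[-4.8,-13,0],"rotation":[0,0,0]},{"gripper":100,"linear":[-6.2,-16.5,0],"rotation":[0,0,0]},{"gripper":100,"linear":[-7.4,-19,0],"rotation":[0,0,0]},{"gripper":100,"linear":[-7.8,-20,0],"rotation":[0,0,0]},{"gripper":100,"linear":[-7.8,-20,0],"rotation":[0,0,0]}]'
python3 -m inch '[{"gripper":100,"linear":[0,0,0],"rotation":[0,0,0]},{"gripper":100,"linear":[0,0,0],"rotation":[0,0,0]}]'
python3 wr.py w4 sleeve_center:.122 gear_center:.076
python3 - <<'E'
import cv2
im=cv2.imread('pics/w4.png'); t=ctrl=None
cv2.imwrite('pics/w4b.png',cv2.resize(im[110:260,160:360],(800,600),interpolation=cv2.INTER_CUBIC))
E
```

```text
clock: 10.2
eef_pos: [0.4325, 0.1206, 0.2045]
tcp_rot: [0.0, 0.982, 0.19, 0.0]
wrist_force: [0.4, -0.2, 1.1]
opening: 0.094
grip_force: 0.0
clock: 10.37
eef_pos: [0.4334, 0.1228, 0.2041]
tcp_rot: [-0.0, 0.982, 0.191, 0.0]
wrist_force: [-0.1, -1.0, 0.1]
opening: 0.0942
grip_force: 0.0
tcp [0.4334 0.1228 0.2041] t 10.3667 F [-0.1 -1.   0.1] open 0.0942 grip 0.0
sleeve_center 0.58 [256. 196.  47.  56.] rect centre at z 0.122 [0.4376 0.1251]
gear_center 0.7 [254. 178.  65.  57.] rect centre at z 0.076 [0.4421 0.1286]
```

View pics/w4b.png

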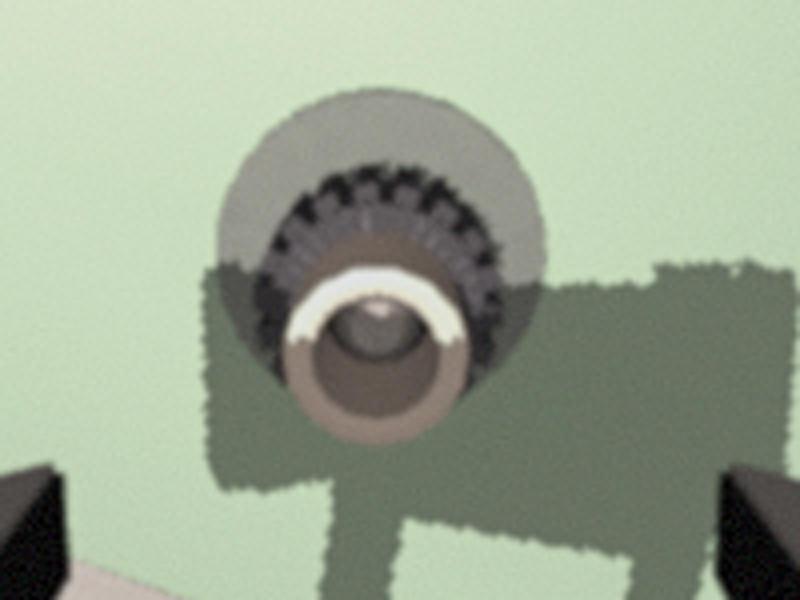

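The sleeve's top ring is at pixel (254,199) and the foot centre is at about (255,171).

```bash
python3 px.py 254.3,199,.122 255,171,.008
```

```text
254.3,199,.122 [0.4343 0.125 ]
255,171,.008 [0.4374 0.1266]
```

```bash
python3 -m inch '[{"gripper":100,"linear":[0.1,0.1,-1.5],"rotation":[0,0,0]},{"gripper":100,"linear":[0.1,0.2,-4],"rotation":[0,0,0]},{"gripper":100,"linear":[0.1,0.2,-6.5],"rotation":[0,0,0]},{"gripper":100,"linear":[0.1,0.2,-8.5],"rotation":[0,0,0]},{"gripper":100,"linear":[0.1,0.2,-10.5],"rotation":[0,0,0]},{"gripper":80,"linear":[0.1,0.2,-11.4],"rotation":[0,0,0]},{"gripper":70,"linear":[0.1,0.2,-11.8],"rotation":[0,0,0]},{"gripper":60,"linear":[0.1,0.2,-11.8],"rotation":[0,0,0]}]'
python3 -m inch '[{"gripper":50,"linear":[0,0,0],"rotation":[0,0,0]},{"gripper":45,"linear":[0,0,0],"rotation":[0,0,0]},{"gripper":40,"linear":[0,0,0],"rotation":[0,0,0]},{"gripper":35,"linear":[0,0,0],"rotation":[0,0,0]},{"gripper":30,"linear":[0,0,0],"rotation":[0,0,0]},{"gripper":30,"linear":[0,0,0],"rotation":[0,0,0]},{"gripper":30,"linear":[0,0,0],"rotation":[0,0,0]},{"gripper":30,"linear":[0,0,0],"rotation":[0,0,0]}]' 12
python3 -m inch '[{"gripper":30,"linear":[0,0,0.5],"rotation":[0,0,0]},{"gripper":30,"linear":[0,0,1.5],"rotation":[0,0,0]},{"gripper":30,"linear":[0,0,3],"rotation":[0,0,0]},{"gripper":30,"linear":[0,0,5],"rotation":[0,0,0]},{"gripper":30,"linear":[0,0,7],"rotation":[0,0,0]},{"gripper":30,"linear":[0,0,9],"rotation":[0,0,0]},{"gripper":30,"linear":[0,0,10.5],"rotation":[0,0,0]},{"gripper":30,"linear":[0,0,11],"rotation":[0,0,0]}]'
```

```text
clock: 11.23
eef_pos: [0.4339, 0.1242, 0.0859]
tcp_rot: [0.0, 0.982, 0.191, -0.0]
wrist_force: [-0.5, -0.1, 0.9]
opening: 0.0776
grip_force: 0.0
clock: 11.9
eef_pos: [0.4341, 0.1241, 0.0864]
tcp_rot: [-0.0, 0.982, 0.191, 0.0]
wrist_force: [-0.2, -0.0, 4.0]
opening: 0.0378
grip_force: 11.9
clock: 12.57
eef_pos: [0.4346, 0.1242, 0.1991]
tcp_rot: [-0.0, 0.982, 0.191, 0.002]
wrist_force: [0.3, -0.1, -0.4]
opening: 0.0384
grip_force: 11.9
```

```bash
python3 -m inch '[{"gripper":30,"linear":[0.1,-1,0],"rotation":[0,0,0]},{"gripper":30,"linear":[0.3,-3,0],"rotation":[0,0,0]},{"gripper":30,"linear":[0.6,-6,0],"rotation":[0,0,0]},{"gripper":30,"linear":[0.9,-9.5,0],"rotation":[0,0,0]},{"gripper":30,"linear":[1.2,-13,0],"rotation":[0,0,0]},{"gripper":30,"linear":[1.5,-16.5,0],"rotation":[0,0,0]},{"gripper":30,"linear":[1.8,-20,0],"rotation":[0,0,0]},{"gripper":30,"linear":[2.1,-23.5,0],"rotation":[0,0,0]}]'
python3 -m inch '[{"gripper":30,"linear":[0.3,-3.5,0],"rotation":[0,0,0]},{"gripper":30,"linear":[0.6,-7,0],"rotation":[0,0,0]},{"gripper":30,"linear":[0.9,-10.5,0],"rotation":[0,0,0]},{"gripper":30,"linear":[1.2,-14,0],"rotation":[0,0,0]},{"gripper":30,"linear":[1.4,-17.5,0],"rotation":[0,0,0]},{"gripper":30,"linear":[1.5,-19.8,0],"rotation":[0,0,0]},{"gripper":30,"linear":[1.6,-20.9,0],"rotation":[0,0,0]},{"gripper":30,"linear":[1.6,-21.2,0],"rotation":[0,0,0]}]'
python3 -m inch '[{"gripper":30,"linear":[0,0,0],"rotation":[0,0,0]},{"gripper":30,"linear":[0,0,0],"rotation":[0,0,0]},{"gripper":30,"linear":[0,0,0],"rotation":[0,0,0]}]'
python3 wr.py w5 sleeve_center:.2 dish_red_floor:.005
```

```text
clock: 13.23
eef_pos: [0.454, -0.1132, 0.1952]
tcp_rot: [-0.0, 0.982, 0.191, -0.001]
wrist_force: [0.7, 0.0, 0.0]
opening: 0.0381
grip_force: 11.9
clock: 13.9
eef_pos: [0.4701, -0.3245, 0.1948]
tcp_rot: [-0.001, 0.982, 0.19, -0.001]
wrist_force: [-0.1, -0.2, -0.4]
opening: 0.038
grip_force: 11.9
clock: 14.15
eef_pos: [0.4711, -0.3218, 0.1962]
tcp_rot: [-0.0, 0.982, 0.191, 0.0]
wrist_force: [-0.1, 0.2, -0.4]
opening: 0.038
grip_force: 11.9
tcp [ 0.4711 -0.3218  0.1962] t 14.15 F [-0.1  0.2 -0.4] open 0.038 grip 11.9
dish_red_floor 0.77 [258. 172.  97.  82.] rect centre at z 0.005 [ 0.4764 -0.3207]
```

View pics/w5.png

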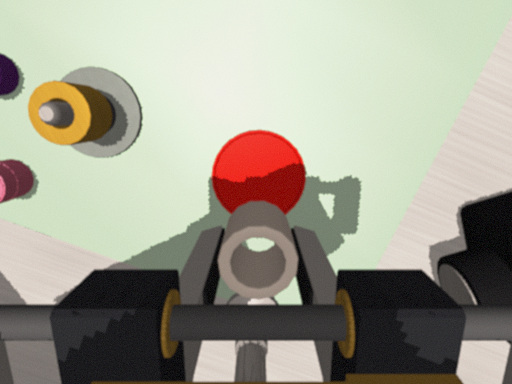

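```bash
python3 -m inch '[{"gripper":30,"linear":[0.1,-0.1,-2],"rotation":[0,0,0]},{"gripper":30,"linear":[0.1,-0.1,-5],"rotation":[0,0,0]},{"gripper":30,"linear":[0.1,-0.1,-8],"rotation":[0,0,0]},{"gripper":30,"linear":[0.1,-0.1,-11],"rotation":[0,0,0]},{"gripper":30,"linear":[0.1,-0.1,-14],"rotation":[0,0,0]},{"gripper":30,"linear":[0.1,-0.1,-16],"rotation":[0,0,0]},{"gripper":30,"linear":[0.1,-0.1,-17.3],"rotation":[0,0,0]},{"gripper":30,"linear":[0.1,-0.1,-17.7],"rotation":[0,0,0]}]'
python3 -m inch '[{"gripper":30,"linear":[0,0,-0.1],"rotation":[0,0,0]},{"gripper":30,"linear":[0,0,-0.2],"rotation":[0,0,0]},{"gripper":30,"linear":[0,0,-0.3],"rotation":[0,0,0]},{"gripper":30,"linear":[0,0,-0.4],"rotation":[0,0,0]},{"gripper":30,"linear":[0,0,-0.45],"rotation":[0,0,0]},{"gripper":30,"linear":[0,0,-0.45],"rotation":[0,0,0]},{"gripper":30,"linear":[0,0,-0.45],"rotation":[0,0,0]}]'
```

```text
clock: 14.97
eef_pos: [0.4714, -0.3232, 0.0174]
tcp_rot: [-0.001, 0.982, 0.191, -0.001]
wrist_force: [-0.5, -0.3, -1.0]
opening: 0.0381
grip_force: 11.9
clock: 15.55
eef_pos: [0.472, -0.324, 0.0149]
tcp_rot: [0.0, 0.982, 0.191, 0.0]
wrist_force: [0.1, -0.1, -0.5]
opening: 0.0381
grip_force: 11.9
```

```bash
python3 -m inch '[{"gripper":30,"linear":[0,0,-0.05],"rotation":[0,0,0]},{"gripper":30,"linear":[0,0,-0.05],"rotation":[0,0,0]},{"gripper":30,"linear":[0,0,-0.1],"rotation":[0,0,0]},{"gripper":30,"linear":[0,0,-0.1],"rotation":[0,0,0]},{"gripper":30,"linear":[0,0,-0.1],"rotation":[0,0,0]}]'
```

```text
clock: 15.97
eef_pos: [0.4721, -0.3241, 0.0144]
tcp_rot: [0.0, 0.982, 0.191, 0.0]
wrist_force: [-3.6, 2.7, 8.7]
opening: 0.038
grip_force: 11.9
```

```bash
python3 -m inch '[{"gripper":30,"linear":[0,0,0.05],"rotation":[0,0,0]},{"gripper":42,"linear":[0,0,0.05],"rotation":[0,0,0]},{"gripper":46,"linear":[0,0,0.05],"rotation":[0,0,0]},{"gripper":55,"linear":[0,0,0.05],"rotation":[0,0,0]},{"gripper":65,"linear":[0,0,0.05],"rotation":[0,0,0]},{"gripper":72,"linear":[0,0,0.05],"rotation":[0,0,0]},{"gripper":72,"linear":[0,0,0.05],"rotation":[0,0,0]}]'
python3 -m inch '[{"gripper":75,"linear":[0,0,1],"rotation":[0,0,0]},{"gripper":75,"linear":[0,0,3],"rotation":[0,0,0]},{"gripper":75,"linear":[0,0,6],"rotation":[0,0,0]},{"gripper":80,"linear":[0,0,9],"rotation":[0,0,0]},{"gripper":90,"linear":[0,0,12],"rotation":[0,0,0]},{"gripper":100,"linear":[0,0,15],"rotation":[0,0,0]},{"gripper":100,"linear":[0,0,18],"rotation":[0,0,0]},{"gripper":100,"linear":[0,0,19],"rotation":[0,0,0]}]'
```

```text
clock: 16.55
eef_pos: [0.4719, -0.324, 0.0141]
tcp_rot: [-0.0, 0.982, 0.191, -0.0]
wrist_force: [0.1, -0.1, 1.4]
opening: 0.0657
grip_force: 0.0
clock: 17.22
eef_pos: [0.4728, -0.3246, 0.2096]
tcp_rot: [0.002, 0.982, 0.191, 0.002]
wrist_force: [0.0, 0.3, 0.7]
opening: 0.0936
grip_force: 0.0
```

```bash
python3 -m inch '[{"gripper":100,"linear":[0,2.7,0],"rotation":[0,0,0]},{"gripper":100,"linear":[0,6,0],"rotation":[0,0,0]},{"gripper":100,"linear":[0,9.5,0],"rotation":[0,0,0]},{"gripper":100,"linear":[-0.1,13,0],"rotation":[0,0,0]},{"gripper":100,"linear":[-0.2,16.5,0],"rotation":[0,0,0]},{"gripper":100,"linear":[-0.2,18.5,0],"rotation":[0,0,0]},{"gripper":100,"linear":[-0.2,19,0],"rotation":[0,0,0]},{"gripper":100,"linear":[-0.2,19,0],"rotation":[0,0,0]}]'
python3 -m inch '[{"gripper":100,"linear":[0,0,0],"rotation":[0,0,0]},{"gripper":100,"linear":[0,0,0],"rotation":[0,0,0]}]'
python3 wr.py w6 bush_center:.076
python3 - <<'E'
from h import *
s=ctrl.read_state(); c=ctrl.camera("wrist"); T=Tof(c,s); H=hsv(c)
m=(H[...,0]>=14)&(H[...,0]<=26)&(H[...,1]>130); m[:120]=0
for A,ce,st in blob(m,100)[:3]: print(A,ce,st[:4])
cv2.imwrite('pics/w6b.png',cv2.resize(c["color"][110:260,160:360,::-1],(800,600),interpolation=cv2.INTER_CUBIC))
for z,r in [(.076,.028),(.008,.048)]: print(proj(c,T,[.470,-.134,z]))
E
```

```text
clock: 17.88
eef_pos: [0.4699, -0.1331, 0.2044]
tcp_rot: [0.0, 0.981, 0.192, 0.0]
wrist_force: [-0.7, 0.5, -0.0]
opening: 0.0944
grip_force: 0.0
clock: 18.05
eef_pos: [0.4699, -0.135, 0.2041]
tcp_rot: [0.0, 0.982, 0.19, -0.0]
wrist_force: [0.4, -0.4, -0.1]
opening: 0.0938
grip_force: 0.0
tcp [ 0.4699 -0.135   0.2041] t 18.05 F [ 0.4 -0.4 -0.1] open 0.0938 grip 0.0
bush_center 0.96 [258. 188.  56.  64.] rect centre at z 0.076 [ 0.4714 -0.1361]
2150 [255.85116279 184.28744186] [228 155  57  60]
1437 [469.92832289 323.61238692] [443 289  46  70]
1432 [ 45.11731844 323.60405028] [ 28 288  45  71]
(np.float64(255.5468540196264), np.float64(188.29037500807672))
(np.float64(255.93843272188712), np.float64(175.22260050106306))
```

View pics/w6b.png

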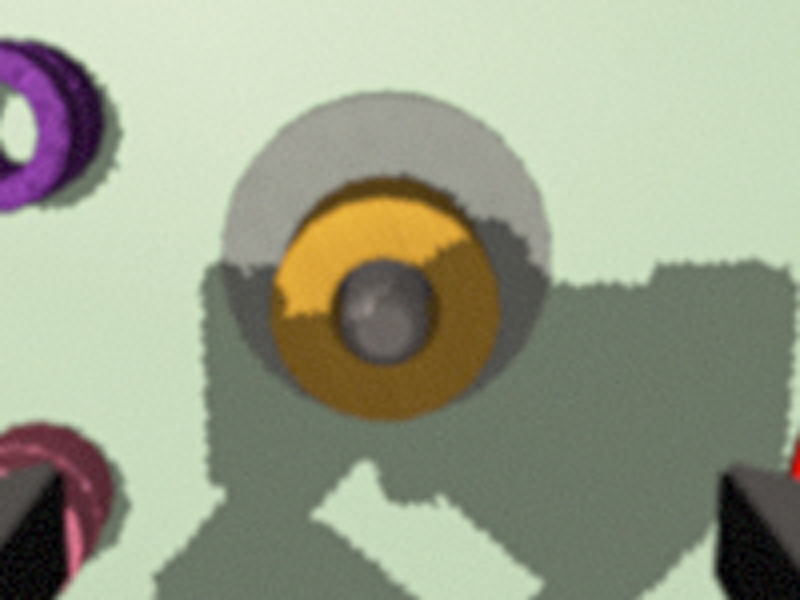

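The bush top centre at (256.5,187) is within about 1 mm of the prediction, so I'll grasp it.

```bash
python3 -m inch '[{"gripper":100,"linear":[0.1,0,-2],"rotation":[0,0,0]},{"gripper":100,"linear":[0.1,0,-5],"rotation":[0,0,0]},{"gripper":100,"linear":[0.1,0,-8],"rotation":[0,0,0]},{"gripper":100,"linear":[0.1,0,-11],"rotation":[0,0,0]},{"gripper":100,"linear":[0.1,0,-13.5],"rotation":[0,0,0]},{"gripper":100,"linear":[0.1,0,-15.2],"rotation":[0,0,0]},{"gripper":90,"linear":[0.1,0,-16],"rotation":[0,0,0]},{"gripper":80,"linear":[0.1,0,-16.1],"rotation":[0,0,0]}]'
python3 -m inch '[{"gripper":70,"linear":[0,0,0],"rotation":[0,0,0]},{"gripper":65,"linear":[0,0,0],"rotation":[0,0,0]},{"gripper":60,"linear":[0,0,0],"rotation":[0,0,0]},{"gripper":55,"linear":[0,0,0],"rotation":[0,0,0]},{"gripper":45,"linear":[0,0,0],"rotation":[0,0,0]},{"gripper":45,"linear":[0,0,0],"rotation":[0,0,0]},{"gripper":45,"linear":[0,0,0],"rotation":[0,0,0]}]' 20
python3 -m inch '[{"gripper":45,"linear":[0,0,0],"rotation":[0,0,0]},{"gripper":45,"linear":[0,0,0],"rotation":[0,0,0]}]' 45
```

```text
clock: 18.87
eef_pos: [0.4703, -0.1342, 0.0418]
tcp_rot: [-0.001, 0.982, 0.19, -0.001]
wrist_force: [-0.1, -0.0, -0.4]
opening: 0.0842
grip_force: 0.0
clock: 19.45
eef_pos: [0.4713, -0.134, 0.044]
tcp_rot: [0.0, 0.982, 0.191, 0.001]
wrist_force: [-2.2, 1.4, 7.0]
opening: 0.0561
grip_force: 20.0
clock: 19.62
eef_pos: [0.4713, -0.1341, 0.044]
tcp_rot: [0.0, 0.982, 0.191, 0.001]
wrist_force: [-1.5, 0.8, 7.3]
opening: 0.0556
grip_force: 45.0
```

```bash
python3 -m inch '[{"gripper":45,"linear":[0,0,0.5],"rotation":[0,0,0]},{"gripper":45,"linear":[0,0,1.5],"rotation":[0,0,0]},{"gripper":45,"linear":[0,0,3],"rotation":[0,0,0]},{"gripper":45,"linear":[0,0,5],"rotation":[0,0,0]},{"gripper":45,"linear":[0,0,7],"rotation":[0,0,0]},{"gripper":45,"linear":[0,0,9],"rotation":[0,0,0]},{"gripper":45,"linear":[0,0,11],"rotation":[0,0,0]},{"gripper":45,"linear":[0,0,13],"rotation":[0,0,0]}]'
python3 -m inch '[{"gripper":45,"linear":[0.5,1,0.3],"rotation":[0,0,0]},{"gripper":45,"linear":[2,3.5,0.3],"rotation":[0,0,0]},{"gripper":45,"linear":[3.5,6.5,0.3],"rotation":[0,0,0]},{"gripper":45,"linear":[5.2,9.5,0.3],"rotation":[0,0,0]},{"gripper":45,"linear":[7,12.5,0.3],"rotation":[0,0,0]},{"gripper":45,"linear":[8.8,15.5,0.3],"rotation":[0,0,0]},{"gripper":45,"linear":[10.5,18.5,0.3],"rotation":[0,0,0]},{"gripper":45,"linear":[12,21,0.3],"rotation":[0,0,0]}]'
python3 -m inch '[{"gripper":45,"linear":[1,2,0],"rotation":[0,0,0]},{"gripper":45,"linear":[1.7,3.2,0],"rotation":[0,0,0]},{"gripper":45,"linear":[1.9,3.6,0],"rotation":[0,0,0]},{"gripper":45,"linear":[1.9,3.6,0],"rotation":[0,0,0]},{"gripper":45,"linear":[1.9,3.6,0],"rotation":[0,0,0]},{"gripper":45,"linear":[1.9,3.6,0],"rotation":[0,0,0]}]'
python3 wr.py w7 bush_center:.17 dish_yellow_floor:.005
```

```text
clock: 20.28
eef_pos: [0.4706, -0.1339, 0.1748]
tcp_rot: [0.0, 0.982, 0.191, 0.0]
wrist_force: [0.2, 0.5, -4.7]
opening: 0.056
grip_force: 45.0
clock: 20.95
eef_pos: [0.5913, 0.079, 0.1754]
tcp_rot: [-0.0, 0.982, 0.191, -0.001]
wrist_force: [0.7, -0.7, -4.1]
opening: 0.0559
grip_force: 45.0
clock: 21.45
eef_pos: [0.6096, 0.1113, 0.1761]
tcp_rot: [0.0, 0.982, 0.19, -0.0]
wrist_force: [0.3, -0.1, -4.3]
opening: 0.0556
grip_force: 45.0
tcp [0.6096 0.1113 0.1761] t 21.45 F [ 0.3 -0.1 -4.3] open 0.0556 grip 45.0
bush_center 0.75 [259. 248. 110. 118.] rect centre at z 0.17 [0.6016 0.1061]
dish_yellow_floor 0.68 [258. 169. 100.  80.] rect centre at z 0.005 [0.6212 0.1146]
```

View pics/w7.png

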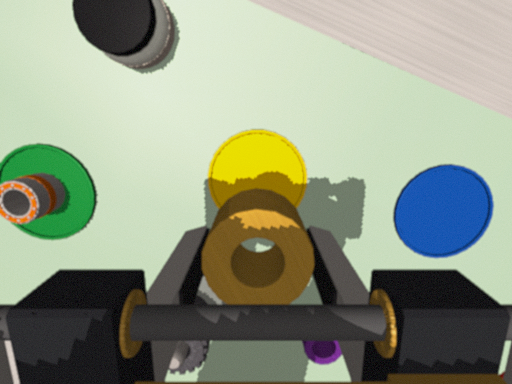

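```bash
python3 -m inch '[{"gripper":45,"linear":[0.1,0,-2],"rotation":[0,0,0]},{"gripper":45,"linear":[0.1,0,-5],"rotation":[0,0,0]},{"gripper":45,"linear":[0.1,0,-8],"rotation":[0,0,0]},{"gripper":45,"linear":[0.1,0,-11],"rotation":[0,0,0]},{"gripper":45,"linear":[0.1,0,-13.3],"rotation":[0,0,0]},{"gripper":45,"linear":[0.1,0,-14.6],"rotation":[0,0,0]},{"gripper":45,"linear":[0.1,0,-15.1],"rotation":[0,0,0]},{"gripper":45,"linear":[0.1,0,-15.2],"rotation":[0,0,0]}]'
python3 -m inch '[{"gripper":45,"linear":[0,0,-0.1],"rotation":[0,0,0]},{"gripper":45,"linear":[0,0,-0.2],"rotation":[0,0,0]},{"gripper":45,"linear":[0,0,-0.3],"rotation":[0,0,0]},{"gripper":45,"linear":[0,0,-0.4],"rotation":[0,0,0]},{"gripper":45,"linear":[0,0,-0.4],"rotation":[0,0,0]},{"gripper":45,"linear":[0,0,-0.4],"rotation":[0,0,0]}]'
python3 -m inch '[{"gripper":45,"linear":[0,0,-0.05],"rotation":[0,0,0]},{"gripper":45,"linear":[0,0,-0.1],"rotation":[0,0,0]},{"gripper":45,"linear":[0,0,-0.1],"rotation":[0,0,0]},{"gripper":45,"linear":[0,0,-0.1],"rotation":[0,0,0]}]'
```

```text
clock: 22.27
eef_pos: [0.6109, 0.1118, 0.024]
tcp_rot: [-0.0, 0.982, 0.191, -0.0]
wrist_force: [-0.6, 0.1, -3.4]
opening: 0.0559
grip_force: 45.0
clock: 22.77
eef_pos: [0.611, 0.112, 0.0204]
tcp_rot: [0.0, 0.982, 0.191, 0.0]
wrist_force: [0.8, -0.0, -5.9]
opening: 0.0559
grip_force: 45.0
clock: 23.1
eef_pos: [0.6109, 0.112, 0.0191]
tcp_rot: [0.0, 0.982, 0.191, -0.0]
wrist_force: [0.8, -0.8, -4.9]
opening: 0.0555
grip_force: 45.0
```

```bash
python3 -m inch '[{"gripper":45,"linear":[0,0,-0.05],"rotation":[0,0,0]},{"gripper":45,"linear":[0,0,-0.1],"rotation":[0,0,0]},{"gripper":45,"linear":[0,0,-0.1],"rotation":[0,0,0]},{"gripper":45,"linear":[0,0,-0.1],"rotation":[0,0,0]}]'
python3 -m inch '[{"gripper":45,"linear":[0,0,-0.05],"rotation":[0,0,0]},{"gripper":45,"linear":[0,0,-0.05],"rotation":[0,0,0]},{"gripper":45,"linear":[0,0,-0.05],"rotation":[0,0,0]}]'
```

```text
clock: 23.43
eef_pos: [0.611, 0.112, 0.0182]
tcp_rot: [0.0, 0.982, 0.191, 0.0]
wrist_force: [-0.6, -0.8, -4.0]
opening: 0.0558
grip_force: 45.0
clock: 23.68
eef_pos: [0.611, 0.112, 0.0181]
tcp_rot: [0.0, 0.982, 0.191, 0.0]
wrist_force: [-4.5, -0.3, 3.9]
opening: 0.0554
grip_force: 45.0
```

Contact. Release, retreat, then over to the gear.

```bash
python3 -m inch '[{"gripper":60,"linear":[0,0,0],"rotation":[0,0,0]},{"gripper":63,"linear":[0,0,0],"rotation":[0,0,0]},{"gripper":68,"linear":[0,0,0],"rotation":[0,0,0]},{"gripper":75,"linear":[0,0,0],"rotation":[0,0,0]},{"gripper":80,"linear":[0,0,0],"rotation":[0,0,0]},{"gripper":80,"linear":[0,0,0],"rotation":[0,0,0]},{"gripper":80,"linear":[0,0,0],"rotation":[0,0,0]}]'
python3 -m inch '[{"gripper":80,"linear":[0,0,1],"rotation":[0,0,0]},{"gripper":80,"linear":[0,0,3],"rotation":[0,0,0]},{"gripper":80,"linear":[0,0,6],"rotation":[0,0,0]},{"gripper":80,"linear":[0,0,9],"rotation":[0,0,0]},{"gripper":90,"linear":[0,0,12],"rotation":[0,0,0]},{"gripper":100,"linear":[0,0,15],"rotation":[0,0,0]},{"gripper":100,"linear":[0,0,18],"rotation":[0,0,0]},{"gripper":100,"linear":[0,0,18.7],"rotation":[0,0,0]}]'
python3 -m inch '[{"gripper":100,"linear":[-2,0,0],"rotation":[0,0,0]},{"gripper":100,"linear":[-5,0.3,0],"rotation":[0,0,0]},{"gripper":100,"linear":[-8.5,0.6,0],"rotation":[0,0,0]},{"gripper":100,"linear":[-12,0.8,0],"rotation":[0,0,0]},{"gripper":100,"linear":[-15,1,0],"rotation":[0,0,0]},{"gripper":100,"linear":[-17,1.2,0],"rotation":[0,0,0]},{"gripper":100,"linear":[-17.7,1.2,0],"rotation":[0,0,0]},{"gripper":100,"linear":[-17.7,1.2,0],"rotation":[0,0,0]}]'
python3 -m inch '[{"gripper":100,"linear":[0,0,0],"rotation":[0,0,0]},{"gripper":100,"linear":[0,0,0],"rotation":[0,0,0]}]'
python3 - <<'E'
from wr import look
from h import *
s,c,T=look("w8",[("gear_center",.076)])
cv2.imwrite('pics/w8b.png',cv2.resize(c["color"][110:260,160:360,::-1],(800,600),interpolation=cv2.INTER_CUBIC))
print([(u-160)*4 if i==0 else (u-110)*4 for i,u in enumerate(proj(c,T,[.434,.124,.076]))])
E
```

```text
clock: 24.27
eef_pos: [0.611, 0.112, 0.0176]
tcp_rot: [-0.0, 0.982, 0.191, 0.0]
wrist_force: [0.1, 0.7, -0.7]
opening: 0.0748
grip_force: 0.0
clock: 24.93
eef_pos: [0.6122, 0.1122, 0.211]
tcp_rot: [0.0, 0.982, 0.191, 0.004]
wrist_force: [0.1, 0.7, 0.8]
opening: 0.0937
grip_force: 0.0
clock: 25.6
eef_pos: [0.4333, 0.1241, 0.2054]
tcp_rot: [0.0, 0.982, 0.191, 0.001]
wrist_force: [0.4, -0.3, 0.9]
opening: 0.0941
grip_force: 0.0
clock: 25.77
eef_pos: [0.4349, 0.1239, 0.2047]
tcp_rot: [0.0, 0.982, 0.191, 0.0]
wrist_force: [0.2, -0.7, -0.7]
opening: 0.0938
grip_force: 0.0
tcp [0.4349 0.1239 0.2047] t 25.7667 F [ 0.2 -0.7 -0.7] open 0.0938 grip 0.0
gear_center 0.93 [253. 185.  60.  67.] rect centre at z 0.076 [0.4369 0.1279]
[np.float64(383.9423394008618), np.float64(317.7556135928734)]
```

View pics/w8b.png

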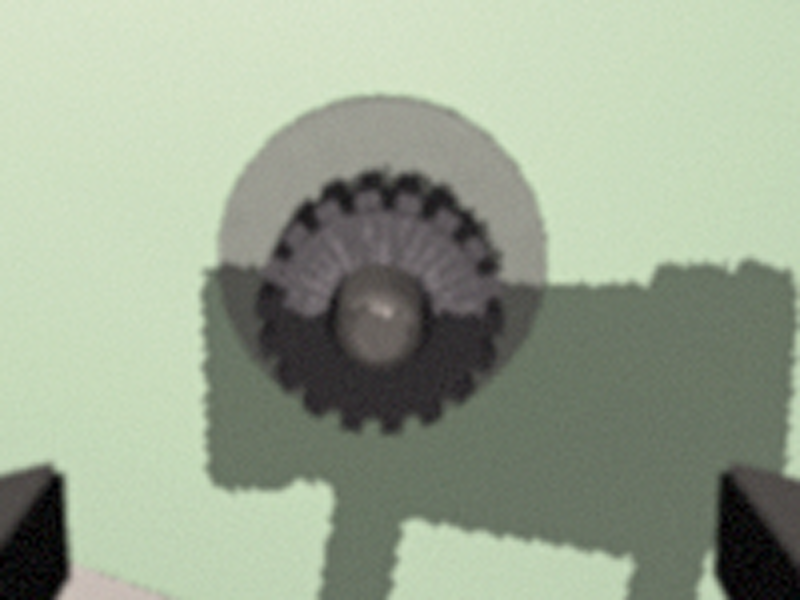

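The gear's top centre at (380,312) in the crop is about 1 mm from the prediction, so I'll grasp it.

```bash
python3 -m inch '[{"gripper":100,"linear":[0,0.1,-2],"rotation":[0,0,0]},{"gripper":100,"linear":[0,0.1,-5],"rotation":[0,0,0]},{"gripper":100,"linear":[0,0.1,-8],"rotation":[0,0,0]},{"gripper":100,"linear":[0,0.1,-11],"rotation":[0,0,0]},{"gripper":100,"linear":[0,0.1,-13.5],"rotation":[0,0,0]},{"gripper":100,"linear":[0,0.1,-15.2],"rotation":[0,0,0]},{"gripper":90,"linear":[0,0.1,-16],"rotation":[0,0,0]},{"gripper":80,"linear":[0,0.1,-16.1],"rotation":[0,0,0]}]'
python3 -m inch '[{"gripper":75,"linear":[0,0,0],"rotation":[0,0,0]},{"gripper":70,"linear":[0,0,0],"rotation":[0,0,0]},{"gripper":65,"linear":[0,0,0],"rotation":[0,0,0]},{"gripper":60,"linear":[0,0,0],"rotation":[0,0,0]},{"gripper":50,"linear":[0,0,0],"rotation":[0,0,0]},{"gripper":50,"linear":[0,0,0],"rotation":[0,0,0]},{"gripper":50,"linear":[0,0,0],"rotation":[0,0,0]}]' 20
python3 -m inch '[{"gripper":50,"linear":[0,0,0],"rotation":[0,0,0]},{"gripper":50,"linear":[0,0,0],"rotation":[0,0,0]}]' 50
```

```text
clock: 26.53
eef_pos: [0.4336, 0.1248, 0.0422]
tcp_rot: [0.0, 0.982, 0.191, -0.001]
wrist_force: [-0.3, 0.3, 0.1]
opening: 0.0838
grip_force: 0.0
clock: 27.12
eef_pos: [0.4346, 0.1253, 0.0446]
tcp_rot: [-0.0, 0.982, 0.191, 0.001]
wrist_force: [-1.7, 1.5, 7.6]
opening: 0.0608
grip_force: 20.0
clock: 27.28
eef_pos: [0.4345, 0.1253, 0.0446]
tcp_rot: [-0.0, 0.982, 0.191, 0.001]
wrist_force: [-1.7, 1.4, 7.1]
opening: 0.0603
grip_force: 50.0
```

```bash
python3 -m inch '[{"gripper":50,"linear":[0,0,0.5],"rotation":[0,0,0]},{"gripper":50,"linear":[0,0,1.5],"rotation":[0,0,0]},{"gripper":50,"linear":[0,0,3],"rotation":[0,0,0]},{"gripper":50,"linear":[0,0,5],"rotation":[0,0,0]},{"gripper":50,"linear":[0,0,7],"rotation":[0,0,0]},{"gripper":50,"linear":[0,0,9],"rotation":[0,0,0]},{"gripper":50,"linear":[0,0,11],"rotation":[0,0,0]},{"gripper":50,"linear":[0,0,13.3],"rotation":[0,0,0]}]'
python3 -m inch '[{"gripper":50,"linear":[0.5,-0.5,0],"rotation":[0,0,0]},{"gripper":50,"linear":[2,-2,0],"rotation":[0,0,0]},{"gripper":50,"linear":[4,-4,0],"rotation":[0,0,0]},{"gripper":50,"linear":[6.5,-6.5,0],"rotation":[0,0,0]},{"gripper":50,"linear":[9,-9,0],"rotation":[0,0,0]},{"gripper":50,"linear":[11.5,-11.5,0],"rotation":[0,0,0]},{"gripper":50,"linear":[14,-14,0],"rotation":[0,0,0]},{"gripper":50,"linear":[16.5,-16.5,0],"rotation":[0,0,0]}]'
python3 -m inch '[{"gripper":50,"linear":[2.3,-2.3,0],"rotation":[0,0,0]},{"gripper":50,"linear":[4.2,-4.2,0],"rotation":[0,0,0]},{"gripper":50,"linear":[5.2,-5.2,0],"rotation":[0,0,0]},{"gripper":50,"linear":[5.4,-5.4,0],"rotation":[0,0,0]},{"gripper":50,"linear":[5.4,-5.4,0],"rotation":[0,0,0]},{"gripper":50,"linear":[5.4,-5.4,0],"rotation":[0,0,0]},{"gripper":50,"linear":[5.4,-5.4,0],"rotation":[0,0,0]}]'
python3 wr.py w9 gear_center:.17 dish_blue_floor:.005
```

```text
clock: 27.95
eef_pos: [0.4332, 0.1248, 0.1777]
tcp_rot: [0.0, 0.982, 0.191, -0.001]
wrist_force: [1.7, 0.2, -7.0]
opening: 0.0601
grip_force: 50.0
clock: 28.62
eef_pos: [0.5995, -0.042, 0.175]
tcp_rot: [-0.0, 0.982, 0.191, -0.001]
wrist_force: [0.3, 0.2, -5.7]
opening: 0.0601
grip_force: 50.0
clock: 29.2
eef_pos: [0.6524, -0.0933, 0.1763]
tcp_rot: [-0.0, 0.982, 0.191, -0.0]
wrist_force: [0.6, 0.9, -7.1]
opening: 0.0598
grip_force: 50.0
tcp [ 0.6524 -0.0933  0.1763] t 29.2 F [ 0.6  0.9 -7.1] open 0.0598 grip 50.0
gear_center 0.92 [258. 245. 125. 120.] rect centre at z 0.17 [ 0.6465 -0.0971]
dish_blue_floor 0.55 [258. 168. 104.  76.] rect centre at z 0.005 [ 0.6645 -0.0902]
```

View pics/w9.png

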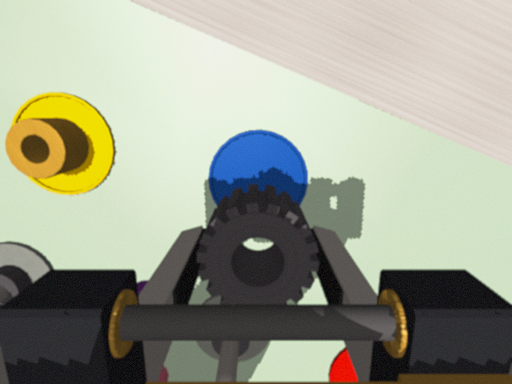

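The gear is level over the blue dish and the bush stands in yellow. Lowering the gear.

```bash
python3 -m inch '[{"gripper":50,"linear":[0.1,-0.1,-2],"rotation":[0,0,0]},{"gripper":50,"linear":[0.1,-0.1,-5],"rotation":[0,0,0]},{"gripper":50,"linear":[0.1,-0.1,-8],"rotation":[0,0,0]},{"gripper":50,"linear":[0.1,-0.1,-11],"rotation":[0,0,0]},{"gripper":50,"linear":[0.1,-0.1,-13.3],"rotation":[0,0,0]},{"gripper":50,"linear":[0.1,-0.1,-14.6],"rotation":[0,0,0]},{"gripper":50,"linear":[0.1,-0.1,-15.1],"rotation":[0,0,0]},{"gripper":50,"linear":[0.1,-0.1,-15.2],"rotation":[0,0,0]}]'
python3 -m inch '[{"gripper":50,"linear":[0,0,-0.1],"rotation":[0,0,0]},{"gripper":50,"linear":[0,0,-0.2],"rotation":[0,0,0]},{"gripper":50,"linear":[0,0,-0.3],"rotation":[0,0,0]},{"gripper":50,"linear":[0,0,-0.4],"rotation":[0,0,0]},{"gripper":50,"linear":[0,0,-0.4],"rotation":[0,0,0]},{"gripper":50,"linear":[0,0,-0.4],"rotation":[0,0,0]}]'
python3 -m inch '[{"gripper":50,"linear":[0,0,-0.05],"rotation":[0,0,0]},{"gripper":50,"linear":[0,0,-0.1],"rotation":[0,0,0]},{"gripper":50,"linear":[0,0,-0.1],"rotation":[0,0,0]},{"gripper":50,"linear":[0,0,-0.1],"rotation":[0,0,0]}]'
```

```text
clock: 30.02
eef_pos: [0.6539, -0.0948, 0.0246]
tcp_rot: [-0.0, 0.982, 0.191, -0.0]
wrist_force: [0.6, -0.1, -5.6]
opening: 0.0599
grip_force: 50.0
clock: 30.52
eef_pos: [0.654, -0.095, 0.0209]
tcp_rot: [0.0, 0.982, 0.191, 0.0]
wrist_force: [-0.3, -0.5, -7.3]
opening: 0.0605
grip_force: 50.0
clock: 30.85
eef_pos: [0.6539, -0.095, 0.0196]
tcp_rot: [-0.0, 0.982, 0.191, -0.0]
wrist_force: [-0.6, -0.1, -7.0]
opening: 0.0601
grip_force: 50.0
```

```bash
python3 -m inch '[{"gripper":50,"linear":[0,0,-0.05],"rotation":[0,0,0]},{"gripper":50,"linear":[0,0,-0.1],"rotation":[0,0,0]},{"gripper":50,"linear":[0,0,-0.1],"rotation":[0,0,0]},{"gripper":50,"linear":[0,0,-0.1],"rotation":[0,0,0]}]'
python3 -m inch '[{"gripper":50,"linear":[0,0,-0.05],"rotation":[0,0,0]},{"gripper":50,"linear":[0,0,-0.05],"rotation":[0,0,0]},{"gripper":50,"linear":[0,0,-0.05],"rotation":[0,0,0]}]'
```

```text
clock: 31.18
eef_pos: [0.654, -0.095, 0.0188]
tcp_rot: [0.0, 0.982, 0.191, 0.0]
wrist_force: [-1.8, 0.1, -4.0]
opening: 0.0604
grip_force: 50.0
clock: 31.43
eef_pos: [0.6541, -0.095, 0.0188]
tcp_rot: [0.0, 0.982, 0.191, 0.0]
wrist_force: [-5.6, -0.3, 5.1]
opening: 0.0604
grip_force: 50.0
```

```bash
python3 -m inch '[{"gripper":65,"linear":[0,0,0],"rotation":[0,0,0]},{"gripper":68,"linear":[0,0,0],"rotation":[0,0,0]},{"gripper":73,"linear":[0,0,0],"rotation":[0,0,0]},{"gripper":80,"linear":[0,0,0],"rotation":[0,0,0]},{"gripper":85,"linear":[0,0,0],"rotation":[0,0,0]},{"gripper":85,"linear":[0,0,0],"rotation":[0,0,0]},{"gripper":85,"linear":[0,0,0],"rotation":[0,0,0]}]'
python3 -m inch '[{"gripper":85,"linear":[0,0,1],"rotation":[0,0,0]},{"gripper":85,"linear":[0,0,3],"rotation":[0,0,0]},{"gripper":85,"linear":[0,0,6],"rotation":[0,0,0]},{"gripper":85,"linear":[0,0,9],"rotation":[0,0,0]},{"gripper":90,"linear":[0,0,12],"rotation":[0,0,0]},{"gripper":100,"linear":[0,0,15],"rotation":[0,0,0]},{"gripper":100,"linear":[0,0,18],"rotation":[0,0,0]},{"gripper":100,"linear":[0,0,18.5],"rotation":[0,0,0]}]'
python3 -m inch '[{"gripper":100,"linear":[-2,0,0],"rotation":[0,0,0]},{"gripper":100,"linear":[-5,0,0],"rotation":[0,0,0]},{"gripper":100,"linear":[-8.5,0,0],"rotation":[0,0,0]},{"gripper":100,"linear":[-12,0,0],"rotation":[0,0,0]},{"gripper":100,"linear":[-15.5,0,0],"rotation":[0,0,0]},{"gripper":100,"linear":[-19,0,0],"rotation":[0,0,0]},{"gripper":100,"linear":[-22,0,0],"rotation":[0,0,0]},{"gripper":100,"linear":[-24,0,0],"rotation":[0,0,0]}]'
python3 -m inch '[{"gripper":100,"linear":[-1,0,0],"rotation":[0,0,0]},{"gripper":100,"linear":[-1,0,0],"rotation":[0,0,0]},{"gripper":100,"linear":[-1,0,0],"rotation":[0,0,0]}]'
python3 - <<'E'
from h import *
c=ctrl.camera("top"); T=Tof(c); cv2.imwrite("pics/top9.png",cv2.resize(c["color"][90:330,60:460,::-1],(800,480),interpolation=cv2.INTER_CUBIC))
for l in ["gear","bush","bearing","sleeve"]:
    for d in ctrl.outline_of("top",l+"_center")[:3]:
        r=d["rect"]; print(l,round(d["confidence"],2),np.round(r),np.round(ray(c,T,r[0],r[1],.035),3))
E
```

```text
clock: 32.02
eef_pos: [0.654, -0.095, 0.0181]
tcp_rot: [0.0, 0.982, 0.191, 0.0]
wrist_force: [-1.3, 0.7, 0.0]
opening: 0.0798
grip_force: 0.0
clock: 32.68
eef_pos: [0.6553, -0.0952, 0.2101]
tcp_rot: [0.002, 0.982, 0.191, 0.004]
wrist_force: [-0.3, 0.7, 0.1]
opening: 0.0938
grip_force: 0.0
clock: 33.35
eef_pos: [0.4116, -0.0948, 0.2034]
tcp_rot: [0.0, 0.982, 0.191, 0.0]
wrist_force: [-0.3, 0.5, -0.2]
opening: 0.0936
grip_force: 0.0
clock: 33.6
eef_pos: [0.4046, -0.0951, 0.2036]
tcp_rot: [0.0, 0.982, 0.191, 0.001]
wrist_force: [1.0, 0.1, 1.3]
opening: 0.0941
grip_force: 0.0
gear 0.88 [272. 144.  22.  21.] [ 0.652 -0.093]
bush 0.95 [196. 161.  20.  23.] [0.612 0.107]
bearing 0.66 [247. 215.  14.  18.] [ 0.468 -0.024]
bearing 0.58 [114. 202.  22.  20.] [0.509 0.322]
sleeve 0.52 [364. 209.  17.  13.] [ 0.475 -0.325]
```

View pics/top9.png

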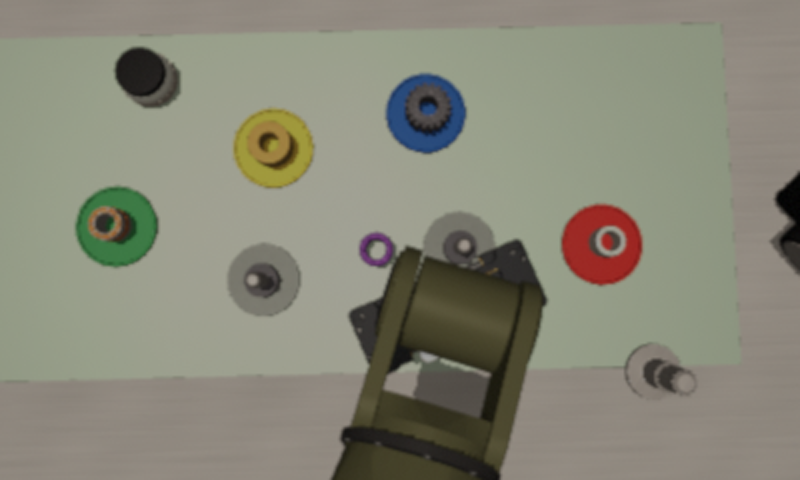

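All four parts stand upright in their own dishes, within a few millimetres of centre. The jar and the shaft are where they were, and the arm is clear.

```bash
python3 -c "
from plant import ctrl
print(ctrl.hand_in())"
```

```text
the job is handed in; nothing more can be done
None
```

I took both stacks apart, stood each of the four parts upright in its own dish within a few millimetres of the centre, left the jar and shaft where they were, and handed in the job at about 34 s.

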